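Stack culture dishes on two carriers for the incubator

TASK

Stack the five culture dishes on the pads of the two carrier plates, ready for the incubator: on the round steel carrier the blue dish at the bottom, then green, then white on top; on the square orange carrier the red dish at the bottom and yellow on top. Centre each dish on the pad or dish below it, keep every dish level and set it down gently rather than dropping it. Leave the tube rack, the amber jar and the tip box where they stand.

Things in the scene. Friction and masses are not known exactly. Their poses are not given: they have to be found in the camera images.
- dish_blue: closed round culture dish with a blue lid, loose, about 25 to 50 g. 18 mm high overall: a clear base 51 mm across (0 to 9 mm up), then the blue lid, 56 mm across (9 to 18 mm up), flat on top apart from a 1 mm ridge round its edge that does not touch the dish above. Origin: centre of its underside; z up. Starts upright on the bench; stacked dishes repeat every 18 mm
- dish_green: closed round culture dish with a green lid, loose, about 25 to 50 g. 18 mm high overall: a clear base 51 mm across (0 to 9 mm up), then the green lid, 56 mm across (9 to 18 mm up), flat on top apart from a 1 mm ridge round its edge that does not touch the dish above. Origin: centre of its underside; z up. Starts upright on the bench; stacked dishes repeat every 18 mm
- dish_white: closed round culture dish with a white lid, loose, about 25 to 50 g. 18 mm high overall: a clear base 51 mm across (0 to 9 mm up), then the white lid, 56 mm across (9 to 18 mm up), flat on top apart from a 1 mm ridge round its edge that does not touch the dish above. Origin: centre of its underside; z up. Starts upright on the bench; stacked dishes repeat every 18 mm
- dish_red: closed round culture dish with a red lid, loose, about 25 to 50 g. 18 mm high overall: a clear base 51 mm across (0 to 9 mm up), then the red lid, 56 mm across (9 to 18 mm up), flat on top apart from a 1 mm ridge round its edge that does not touch the dish above. Origin: centre of its underside; z up. Starts upright on the bench; stacked dishes repeat every 18 mm
- dish_yellow: closed round culture dish with a yellow lid, loose, about 25 to 50 g. 18 mm high overall: a clear base 51 mm across (0 to 9 mm up), then the yellow lid, 56 mm across (9 to 18 mm up), flat on top apart from a 1 mm ridge round its edge that does not touch the dish above. Origin: centre of its underside; z up. Starts upright on the bench; stacked dishes repeat every 18 mm
- carrier_round: round bare-steel carrier plate, 110 mm across, 8 mm thick, with a round black rubber pad 66 mm across at its centre; the pad's top is 10 mm above the bench. Fixed to the bench. Origin: centre of its underside, right under the pad's centre; z up
- carrier_square: square orange carrier plate, 100 x 100 mm, 8 mm thick, with a round black rubber pad 66 mm across at its centre; the pad's top is 10 mm above the bench. Fixed to the bench. Origin: centre of its underside, right under the pad's centre; z up
- tube_rack: white block with eight small capped tubes, 50 (x) x 90 (y) x 49 mm high, loose, to be left alone. Origin: centre of its underside; z up
- jar: small amber jar with a grey cap, 44 mm across, 62 mm high, loose, to be left alone. Origin: centre of its underside; z up
- tip_box: grey box with a teal lid, 62 (x) x 87 (y) x 52 mm high, loose, to be left alone. Origin: centre of its underside; z up
Mind the look-alikes: they are no part of the job. Of the things that look like the dish_red, the smallest one is meant.

How it is judged:
By the outcome, as a careful person would: the job done as asked, in the order asked, and still so for the second after the job is handed in, with the robot touching nothing.
It also fails if it takes over 125 s, if anything falls off the work surface, if the arm or the gripper's body presses on something with over 40 N, if the wrist force passes 120 N, or if a joint passes its speed limit or range.

ROBOT

A 6-joint arm with a two-finger parallel gripper is mounted at the origin on the work surface. World frame = base frame: x ahead of the robot, y to its left, z up, the work surface at z = 0. Lengths are in m, angles in degrees, forces in N, time in s.
With the tool pointing down it reaches from about 0.4 to 0.825 m from the base axis. Payload 7 kg.
Tool frame: the origin (TCP) lies at the very end of the fingers, on their centre line; the grasp point (between the pads) lies 19 mm behind it; z points along the fingers, y is the line along which they close (so a half turn about z gives the same grasp; the last joint's range is limited). The gripper opens to 88 mm and grips with 3 to 60 N. Pads are 19 mm wide; open, the fingers measure 130 mm over their backs; the gripper's body (78 mm by 193 mm) begins 47 mm behind the grasp point.
Start: joints at [-59.238, 20.546, 0.682, 0, -70.136, -16.507], TCP at [0.166, -0.654, 0.227] pointing down, gripper open.
Joint ranges: [-176.03, 176.03], [-82.01, 121.73], [-58.28, 71.71], [-173.87, 95.51], [-174.79, -0.11], [-173.66, 173.66]. Speed limits (degrees/s): [136.94, 136.94, 172.46, 180, 180, 180].

INTERFACE

Orientations are given as [roll, pitch, yaw] about the fixed x, y, z axes, in that order (R = Rz(yaw) Ry(pitch) Rx(roll)).
In Python, from plant import r gives the robot as it stands. The module is installed in compiled form; this text tells all that it offers.
- The arm moves only by the tool jog_arm, never from a script. Its arguments are lists of equal length, an entry for each row: "travel": the shift along the tool's x, y, z each as a share of 50 cm, from -1 to 1, a list of three; "dr": the turn, a rotation vector about the tool's x, y, z each as a share of 360 degrees, from -1 to 1, a list of three; "claw": the opening, from 0 (shut) to 1 (fully open). A call has exactly 10 rows; each row is the pose to reach, as a shift and turn from the pose commanded when the call began, along the tool's axes at that moment, turning the shorter way round; what a row does not reach only later rows make up. A row lasts 1/8 s, in which the tool goes at most 62.5 mm and 10.7 degrees, less where a joint would pass 70% of its speed; a pose out of reach is approached as far as the arm can. A call with a number of a shift or a turn outside -1 to 1 is refused whole. A call with a gripper value outside its range is refused whole. The fingers move at their own pace and stop on an object; "newtons" is the grip in N (left out, the last holds). Time passes only in rows, so rows that repeat a pose let the fingers close, or fill a call up. It gives the time, the measured TCP pose, the force, the opening and the grip force at its end, in the units of the state.
- r.get_state(): the state, without advancing time (a new reading comes with each control period).
- r.capture(name): name is "scene" or "top" or "wrist"; returns a dict with "pixels" (480x640x3 uint8, red, green, blue), "range_z" (480x640 float32, m along the optical axis (not along the pixel's ray), 0 where there is no reading), "fx", "fy", "cx", "cy" (pixels), "position" and "attitude" of the camera in the world; the wrist camera has in their place "hand_eye" (4x4, takes a point from camera to tool coordinates, whose origin is the TCP and whose axes are the flange's). Camera axes: x right, y up, looking along -z (the intrinsics and any distortion apply to the point x, -y, -z); pixel columns grow to the right and rows downward; lengths in m; the calibration is good to about 2 mm. A picture is of the moment at which its call begins: read the wrist's pose just before it.
- r.close_job(): hands the job in; it is judged then, once.
Trained networks look in the newest picture that a camera, given by its name, has taken for a name from the list of things; names that differ only in an ending like _2 or _b are one class to them, and where a whole thing is asked for, a point or a joint stands for the part that bears it (a point fixed in the world has none). Each returns a list of dicts, best first, with "conf" (0 to 1); they miss things now and then, are a little off and sometimes report something else, mostly with a low value. They report only what shows in the picture. A call takes as long as a camera call. They do not tell look-alikes from the thing itself.
- r.boxes_of(name, camera): "extent" ([left, top, right, bottom] in pixels, round what is visible of it).
- r.regions_of(name, camera): "pixels" (480x640 bool, what is visible of it) and "extent" ([left, top, right, bottom] in pixels, round what is visible of it).
- r.tip_of(name, camera): "at" ([column, row] in pixels: a listed point, or the origin of a listed thing).
The state is a dict: "time_s": time; "joints": joint angles; "qd": joint speeds; "joint_torque": joint torques, N m; "tcp_pos": TCP position; "eef_rot": TCP orientation; "contact_force": force on the tool from outside, world axes, zero at the start; "moment": the same for the moment, N m; "gripper_width": finger opening in m; "gripper_force": force on a finger pad.
Only numpy, scipy, OpenCV 4.12 (cv2) and the standard library are available. Lean on these libraries where they do the work, as an engineer would, in place of code of your own. Each camera call takes 0.05 s, during which the arm holds its last target. There are 200 camera calls.

## Working session

There is one attempt and no reset: what is moved stays moved. The work goes in short steps, Python scripts to look and compute and a tool call to move; the robot and the scene stay as the last step left them, time stands still between calls to the robot, and variables do not carry over. Pictures are saved under pics/ and viewed, at most 14 in all, crops included, and the job is handed in when it is done.

Besides the shell and the picture viewer there is one more tool, called after "Request:" as a command line: name --argument value ..., lists and objects as JSON in quotes. jog_arm: Moves the arm, as the interface text tells. Its arguments: {"type":"object","properties":{"travel":{"type":"array"},"dr":{"type":"array"},"claw":{"type":"array"},"newtons":{"type":"number"}},"required":["travel","dr","claw"]}

```bash
mkdir -p pics && cat > h.py <<'E'
import numpy as np, cv2
from scipy.spatial.transform import Rotation as R
from plant import r
def save(c,n,crop=None,s=1):
    im=c["pixels"]
    if crop: im=im[crop[1]:crop[3],crop[0]:crop[2]]
    if s!=1: im=cv2.resize(im,None,fx=s,fy=s)
    cv2.imwrite("pics/"+n+".png",im[:,:,::-1])
def cam_T(c,st=None):
    T=np.eye(4)
    if "position" in c:
        a=np.array(c["attitude"]); T[:3,3]=c["position"]
        T[:3,:3]=a if a.shape==(3,3) else R.from_euler("xyz",a,degrees=True).as_matrix()
        return T
    W=np.eye(4);W[:3,3]=st["tcp_pos"];W[:3,:3]=R.from_euler("xyz",st["eef_rot"],degrees=True).as_matrix()
    return W@np.array(c["hand_eye"])
def cloud(c,st=None):
    v,u=np.mgrid[:480,:640]; z=c["range_z"]
    P=np.stack([(u-c["cx"])/c["fx"]*z,-(v-c["cy"])/c["fy"]*z,-z],-1)
    T=cam_T(c,st); return P@T[:3,:3].T+T[:3,3]
E
python3 - <<'E'
from h import *
st=r.get_state();print(st)
for n in ("scene","top"):
    c=r.capture(n);save(c,n);print({k:v for k,v in c.items() if k not in("pixels","range_z")})
    P=cloud(c)
    for k in "dish_blue dish_green dish_white dish_red dish_yellow carrier_round carrier_square tube_rack jar tip_box".split():
        for d in r.regions_of(k,n):
            m=d["pixels"]&(c["range_z"]>0)
            if m.sum()<20: continue
            q=P[m];top=np.percentile(q[:,2],90);t=q[q[:,2]>top-.004]
            print(n,k,round(d["conf"],2),np.round(d["extent"]),"top",round(top,4),"lo",t[:,:2].min(0).round(4),"hi",t[:,:2].max(0).round(4),"mid",((t.min(0)+t.max(0))/2)[:2].round(4))
E
```

```text
{'time_s': 0.0, 'joints': array([-5.92364654e+01,  2.05907513e+01,  6.33943585e-01, -1.97504230e-02,
       -7.01359809e+01, -1.65037090e+01]), 'qd': array([-0.03121062,  0.01253947,  0.04625292,  0.04877303, -0.00510756,
       -0.07410082]), 'joint_torque': array([ 4.75655488e-04, -5.82716489e+01,  2.93056941e+01,  6.99678987e+00,
        7.00867851e-03, -1.89024017e-04]), 'tcp_pos': array([ 0.16608048, -0.65374497,  0.22563286]), 'eef_rot': array([ 1.79905759e+02, -8.55986647e-03, -1.65746893e+02]), 'contact_force': array([-1.15768911, -0.13991019,  0.15763517]), 'moment': array([-0.00296967, -0.01643294, -0.00628429]), 'gripper_force': 0.0, 'gripper_width': 0.0876480130944257}
{'fx': 495.0716224553301, 'fy': 495.0716224553301, 'cx': 308.9043098376164, 'cy': 245.32755792339384, 'position': array([ 1.16732688, -0.70275133,  1.02492715]), 'attitude': array([43.66391072, -0.24512165, 45.1922402 ])}
scene dish_blue 0.77 [261. 247. 286. 271.] top 0.0209 lo [ 0.4186 -0.1395] hi [ 0.475  -0.0884] mid [ 0.4468 -0.1139]
scene dish_green 0.61 [399. 207. 412. 225.] top 0.021 lo [0.567  0.245
[... 2295 characters left out ...]
.6478 -0.3839] mid [ 0.613 -0.419]
top dish_yellow 0.91 [381. 195. 406. 218.] top 0.0224 lo [ 0.5893 -0.2757] hi [ 0.6414 -0.2214] mid [ 0.6154 -0.2486]
top carrier_square 0.88 [224. 174. 270. 221.] top 0.0137 lo [0.5815 0.0576] hi [0.6927 0.1676] mid [0.6371 0.1126]
top carrier_square 0.26 [166. 204. 188. 228.] top 0.0224 lo [0.564 0.253] hi [0.618  0.3069] mid [0.591 0.28 ]
top tube_rack 0.71 [152. 291. 193. 314.] top 0.0507 lo [0.3537 0.2548] hi [0.3956 0.3281] mid [0.3746 0.2915]
top jar 0.84 [236. 253. 252. 274.] top 0.0665 lo [0.4509 0.0943] hi [0.4861 0.1296] mid [0.4685 0.112 ]
top tip_box 0.92 [ 88. 226. 133. 259.] top 0.0562 lo [0.4857 0.385 ] hi [0.561  0.4796] mid [0.5233 0.4323]
```

View pics/scene.png

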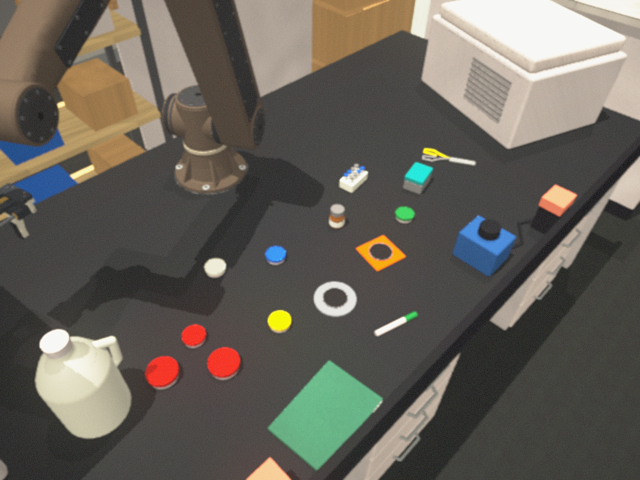

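View pics/top.png

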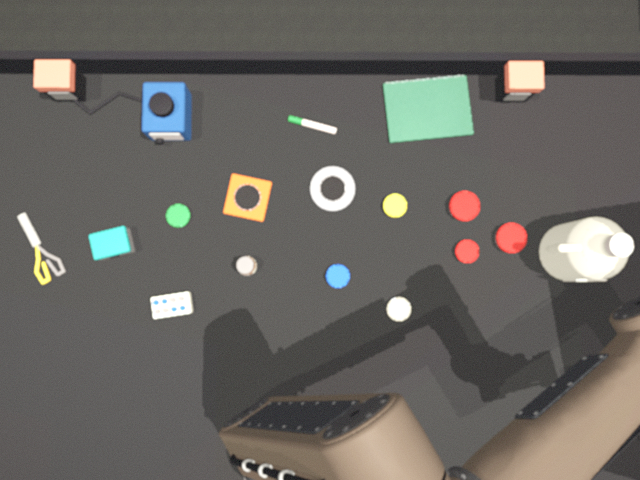

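The red look-alikes in the scene picture are at (193,336), (163,372) and (224,363). The first, also at (467,251) in the top view, is the smallest at about 56 mm; the other two are about 72 mm. I'll check it in a crop and compute the first reach.

```bash
cat >> h.py <<'E'
def plan(p,yaw=None,st=None):
    st=st or r.get_state(); M=R.from_euler("xyz",st["eef_rot"],degrees=True)
    print("travel",(M.inv().apply(np.array(p)-st["tcp_pos"])/.5).round(4),end=" ")
    if yaw is not None: print("dr",((M.inv()*R.from_euler("xyz",[180,0,yaw],degrees=True)).as_rotvec(degrees=True)/360).round(4),end=" ")
    print("tcp",st["tcp_pos"].round(4),st["eef_rot"].round(2),"t",round(st["time_s"],2),"w",round(st["gripper_width"],4))
E
python3 - <<'E'
from h import *
im=cv2.imread("pics/scene.png")[310:410,130:260];cv2.imwrite("pics/reds.png",cv2.resize(im,None,fx=5,fy=5))
plan([.504,-.427,.22],145)
c=r.capture("wrist");print(np.round(c["hand_eye"],4),c["fx"],c["fy"],c["cx"],c["cy"])
E
```

```text
travel [-0.7667  0.274   0.0131] dr [ 0.     -0.      0.1368] tcp [ 0.1662 -0.6542  0.2265] [ 180.     -0.   -165.75] t 1.1 w 0.0876
[[ 8.000e-04  9.663e-01  2.575e-01  6.880e-02]
 [ 1.000e+00 -6.000e-04 -6.000e-04 -3.000e-04]
 [-4.000e-04  2.575e-01 -9.663e-01 -1.586e-01]
 [ 0.000e+00  0.000e+00  0.000e+00  1.000e+00]] 388.18041347023205 388.18041347023205 314.0483722868242 237.60417672861172
```

View pics/reds.png

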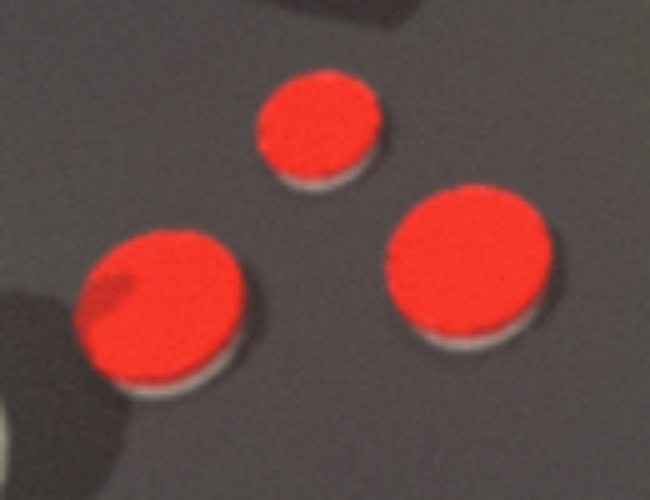

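The crop shows the dish at the top centre (scene 193,336) clearly smaller than the other two, so that is the red dish. I'm setting out above it.

Request:
jog_arm --travel '[[-0.767, 0.274, 0.013], [-0.767, 0.274, 0.013], [-0.767, 0.274, 0.013], [-0.767, 0.274, 0.013], [-0.767, 0.274, 0.013], [-0.767, 0.274, 0.013], [-0.767, 0.274, 0.1], [-0.767, 0.274, 0.16], [-0.767, 0.274, 0.16], [-0.767, 0.274, 0.16]]' --dr '[[0, 0, 0.137], [0, 0, 0.137], [0, 0, 0.137], [0, 0, 0.137], [0, 0, 0.137], [0, 0, 0.137], [0, 0, 0.137], [0, 0, 0.137], [0, 0, 0.137], [0, 0, 0.137]]' --claw '[1, 1, 1, 1, 1, 1, 1, 1, 1, 1]' --newtons 20

```text
time_s: 2.4
tcp_pos: [0.5044, -0.4278, 0.148]
eef_rot: [-180.0, 0.1, 144.9]
contact_force: [-0.2, -0.5, 0.3]
gripper_width: 0.0878
gripper_force: 0.0
```

```bash
cat >> h.py <<'E'
HSV={"red":[((0,120,60),(6,255,255)),((172,120,60),(179,255,255))],"blue":[((100,120,50),(125,255,255))],"green":[((50,100,50),(80,255,255))],"yellow":[((22,110,70),(35,255,255))]}
def locate(name,zt,dia,near=None,cam="wrist",save_as=None):
    """circle of given height zt: ray-plane intersect region contour, min enclosing circle"""
    st=r.get_state(); c=r.capture(cam)
    if save_as: save(c,save_as)
    T=cam_T(c,st); col=name.split("_")[1]; out=[]
    if col in HSV and name.startswith("dish"):
        h=cv2.cvtColor(c["pixels"],cv2.COLOR_RGB2HSV); m=sum(cv2.inRange(h,a,b) for a,b in HSV[col]).astype(np.uint8)
    else:
        P=cloud(c,st); v=c["pixels"].min(-1)
        m=((v>110)&(np.ptp(c["pixels"],axis=-1)<50)).astype(np.uint8)*255 if name=="dish_white" else (c["pixels"].max(-1)<60).astype(np.uint8)*255
        m[(abs(P[...,2]-zt)>.008)]=0
    m=cv2.morphologyEx(m,cv2.MORPH_OPEN,np.ones((3,3)))
    for k in cv2.findContours(m,cv2.RETR_EXTERNAL,cv2.CHAIN_APPROX_NONE)[0]:
        if len(k)<40: continue
        u=k[:,0].astype(float); d=np.c_[(u[:,0]-c["cx"])/c["fx"],-(u[:,1]-c["cy"])/c["fy"],-np.ones(len(u))]@T[:3,:3].T
        q=(T[:3,3]+d*((zt-T[2,3])/d[:,2])[:,None])[:,:2].astype(np.float32)
        (x,y),rad=cv2.minEnclosingCircle(q); e=cv2.fitEllipse(q)
        dep=np.median(cloud(c,st)[...,2][cv2.drawContours(np.zeros_like(m),[k],0,255,-1)>0])
        out.append((x,y)); print(name,"enc",np.round((x,y,2*rad),4),"ell",np.round([*e[0],*e[1]],4),"depth z",round(float(dep),4),"px",u.mean(0).round(),"border",bool((u.min()<2)or(u[:,0].max()>637)or(u[:,1].max()>477)))
    return out
E
python3 - <<'E'
from h import *
locate("dish_red",.018,.056,save_as="w1"); plan([.504,-.427,.14],145)
E
```

```text
dish_red enc [ 0.6289 -0.4338  0.0676] ell [ 0.6341 -0.4369  0.0298  0.069 ] depth z 0.024 px [393. 355.] border False
dish_red enc [ 0.5521 -0.5459  0.0659] ell [ 0.5558 -0.5494  0.0301  0.0658] depth z 0.0238 px [231. 355.] border False
dish_red enc [ 0.5868 -0.4131  0.0449] ell [ 0.5887 -0.4104  0.0173  0.0468] depth z 0.0236 px [390. 299.] border False
dish_red enc [ 0.5183 -0.5123  0.0406] ell [ 0.5157 -0.5148  0.0168  0.0424] depth z 0.0235 px [235. 299.] border False
dish_red enc [ 0.5025 -0.4278  0.0577] ell [ 0.5026 -0.4277  0.0559  0.0567] depth z 0.0184 px [313. 224.] border False
travel [0.0022 0.001  0.017 ] dr [-0.      0.0004 -0.0003] tcp [ 0.5046 -0.428   0.1485] [-1.8000e+02  1.5000e-01  1.4491e+02] t 2.45 w 0.088
```

View pics/w1.png

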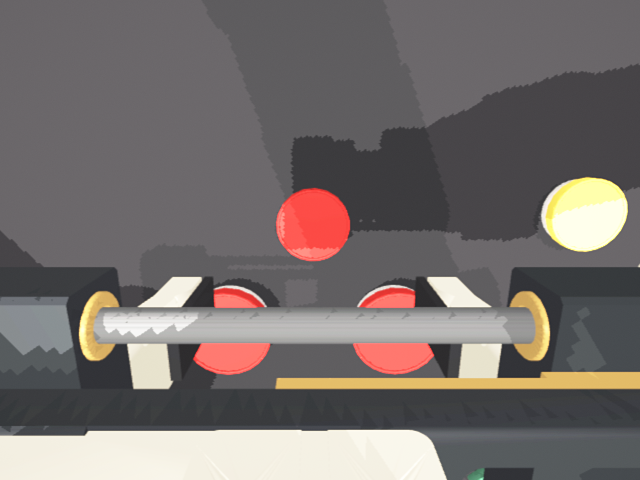

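The wrist view shows the red dish at (313,224), between the fingers and 56 mm across. I'll descend and grip.

Request:
jog_arm --travel '[[0.004, -0.002, 0.12], [0.004, -0.002, 0.22], [0.004, -0.002, 0.27], [0.004, -0.002, 0.287], [0.004, -0.002, 0.287], [0.004, -0.002, 0.287], [0.004, -0.002, 0.287], [0.004, -0.002, 0.287], [0.004, -0.002, 0.287], [0.004, -0.002, 0.287]]' --dr '[[0, 0, 0], [0, 0, 0], [0, 0, 0], [0, 0, 0], [0, 0, 0], [0, 0, 0], [0, 0, 0], [0, 0, 0], [0, 0, 0], [0, 0, 0]]' --claw '[1, 1, 1, 1, 1, 0.5, 0.5, 0.5, 0.5, 0.5]' --newtons 15

```text
time_s: 3.7
tcp_pos: [0.5021, -0.4267, 0.0035]
eef_rot: [-180.0, 0.0, 144.9]
contact_force: [-1.3, 1.4, 4.3]
gripper_width: 0.0553
gripper_force: 15.0
```

```bash
python3 - <<'E'
from h import *
print(r.get_state()["gripper_force"]);plan([.638,.109,.15],145)
E
```

```text
15.00053733587265
travel [ 0.3928  1.0331 -0.2932] dr [-0.      0.0001 -0.0002] tcp [ 0.5021 -0.4267  0.0035] [-1.8000e+02  2.0000e-02  1.4494e+02] t 3.7 w 0.0553
```

Request:
jog_arm --travel '[[0, 0, -0.08], [0, 0.06, -0.18], [0.05, 0.18, -0.26], [0.08, 0.3, -0.29], [0.1, 0.42, -0.29], [0.13, 0.54, -0.29], [0.15, 0.66, -0.29], [0.18, 0.78, -0.29], [0.21, 0.9, -0.29], [0.23, 0.99, -0.29]]' --dr '[[0, 0, 0], [0, 0, 0], [0, 0, 0], [0, 0, 0], [0, 0, 0], [0, 0, 0], [0, 0, 0], [0, 0, 0], [0, 0, 0], [0, 0, 0]]' --claw '[0.5, 0.5, 0.5, 0.5, 0.5, 0.5, 0.5, 0.5, 0.5, 0.5]'

```text
time_s: 4.95
tcp_pos: [0.6926, 0.0469, 0.1478]
eef_rot: [-180.0, -0.0, 145.0]
contact_force: [0.9, -0.2, -1.0]
gripper_width: 0.0551
gripper_force: 15.0
```

```bash
python3 - <<'E'
from h import *
locate("pad_black",.010,.066,save_as="w2"); locate("dish_red",.018,.056); plan([.638,.109,.15],145); print(r.get_state()["qd"].round(1))
E
```

```text
pad_black enc [0.6551 0.0928 0.019 ] ell [0.6573 0.0932 0.0095 0.0172] depth z 0.0104 px [337. 153.] border False
dish_red enc [ 0.7775 -0.0047  0.0947] ell [ 0.7867 -0.0108  0.0297  0.1005] depth z 0.1624 px [314. 355.] border False
dish_red enc [0.7479 0.0159 0.1113] ell [0.7301 0.0282 0.0563 0.1174] depth z 0.1623 px [314. 283.] border False
travel [ 0.1593  0.034  -0.0057] dr [0.0001 0.     0.0005] tcp [0.6937 0.0496 0.1471] [179.98   0.   145.19] t 5.05 w 0.0556
[-3.2 -1.4 -2.9 -0.1 -0.3  2.8]
```

View pics/w2.png

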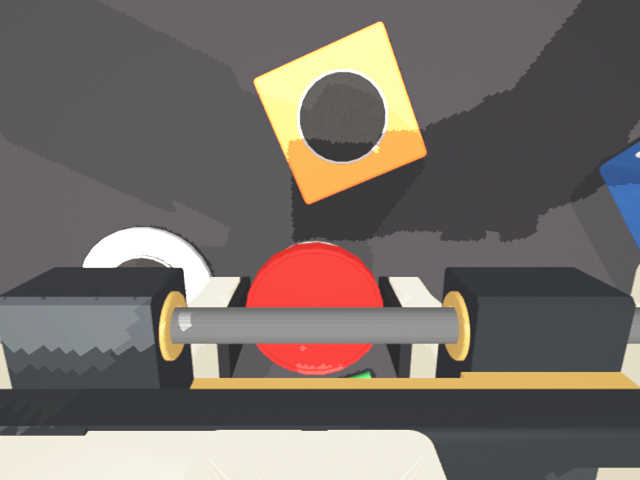

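The wrist view shows the square carrier's pad near (343,115) and the held red dish level near (315,308). I'll measure the pad hole, the plate outline and the held dish with the arm at rest.

```bash
cat >> h.py <<'E'
def ray(c,T,u,zt):
    d=np.c_[(u[:,0]-c["cx"])/c["fx"],-(u[:,1]-c["cy"])/c["fy"],-np.ones(len(u))]@T[:3,:3].T
    return (T[:3,3]+d*((zt-T[2,3])/d[:,2])[:,None])[:,:2].astype(np.float32)
def col_mask(c,col):
    if col=="white": 
        p=c["pixels"]; return ((p.min(-1)>120)&(np.ptp(p,axis=-1)<60)).astype(np.uint8)*255
    h=cv2.cvtColor(c["pixels"],cv2.COLOR_RGB2HSV); return sum(cv2.inRange(h,a,b) for a,b in HSV[col]).astype(np.uint8)
def held(c,st,col):
    """held dish centre relative to the TCP, world axes"""
    T=cam_T(c,st);P=cloud(c,st);m=col_mask(c,col);m[abs(P[...,2]-st["tcp_pos"][2]-.0145)>.006]=0
    m=cv2.morphologyEx(m,cv2.MORPH_OPEN,np.ones((3,3)))
    u=np.argwhere(m>0)[:,::-1]; z=np.median(P[...,2][m>0])
    q=ray(c,T,u.astype(float),z);(x,y),rad=cv2.minEnclosingCircle(cv2.convexHull(q))
    o=np.array([x,y])-st["tcp_pos"][:2]; print("held",col,"offset",o.round(4),"dia",round(2*rad,4),"lid z-tcp",round(z-st["tcp_pos"][2],4)); return o
def square(c,st):
    T=cam_T(c,st);h=cv2.cvtColor(c["pixels"],cv2.COLOR_RGB2HSV);P=cloud(c,st)
    m=cv2.inRange(h,(8,120,80),(28,255,255));m[abs(P[...,2]-.008)>.01]=0
    ks,hi=cv2.findContours(m,cv2.RETR_CCOMP,cv2.CHAIN_APPROX_NONE)
    for k,g in zip(ks,hi[0]):
        if len(k)<100: continue
        q=ray(c,T,k[:,0].astype(float),.008)
        if g[3]>=0: e=cv2.fitEllipse(q);print("hole",np.round([*e[0],*e[1]],4))
        else: e=cv2.minAreaRect(q);print("plate",np.round([*e[0],*e[1]],4))
E
python3 - <<'E'
from h import *
st=r.get_state();c=r.capture("wrist");square(c,st);held(c,st,"red");plan([.638,.109,.15],145)
E
```

```text
plate [0.6384 0.1098 0.1001 0.0998]
held red offset [ 0.0005 -0.0001] dia 0.0576 lid z-tcp 0.015
travel [ 0.16    0.0385 -0.0058] dr [-0.0001 -0.0001  0.0004] tcp [0.6926 0.0475 0.1471] [-1.7997e+02 -4.0000e-02  1.4513e+02] t 5.1 w 0.0555
```

Request:
jog_arm --travel '[[0.06, 0.015, 0], [0.12, 0.03, 0.04], [0.155, 0.038, 0.1], [0.161, 0.039, 0.17], [0.161, 0.039, 0.22], [0.161, 0.039, 0.25], [0.161, 0.039, 0.26], [0.161, 0.039, 0.26], [0.161, 0.039, 0.26], [0.161, 0.039, 0.26]]' --dr '[[0, 0, 0], [0, 0, 0], [0, 0, 0], [0, 0, 0], [0, 0, 0], [0, 0, 0], [0, 0, 0], [0, 0, 0], [0, 0, 0], [0, 0, 0]]' --claw '[0.5, 0.5, 0.5, 0.5, 0.5, 0.5, 0.5, 0.5, 0.5, 0.5]'

```text
time_s: 6.35
tcp_pos: [0.638, 0.107, 0.0189]
eef_rot: [179.9, 0.0, 144.9]
contact_force: [-0.1, -0.0, -0.7]
gripper_width: 0.0558
gripper_force: 15.0
```

```bash
python3 - <<'E'
from h import *
st=r.get_state();c=r.capture("wrist");held(c,st,"red");plan([.638,.110,.0135],145,st);square(c,st);plan([.638,.110,.0135],145)
E
```

```text
held red offset [0.0005 0.0002] dia 0.0575 lid z-tcp 0.015
travel [0.0034 0.005  0.0108] dr [ 0.0002  0.0001 -0.0002] tcp [0.638  0.107  0.0189] [1.7993e+02 4.0000e-02 1.4494e+02] t 6.35 w 0.0558
plate [0.686  0.1021 0.0327 0.0072]
plate [0.6288 0.1124 0.0992 0.0814]
hole [0.5986 0.1343 0.0118 0.0141]
hole [0.602  0.1608 0.0059 0.0197]
travel [0.0033 0.0052 0.0106] dr [ 0.0002  0.0001 -0.0002] tcp [0.6379 0.1069 0.0188] [1.7994e+02 3.0000e-02 1.4494e+02] t 6.4 w 0.0553
```

Request:
jog_arm --travel '[[0.003, 0.005, 0.003], [0.003, 0.005, 0.006], [0.003, 0.005, 0.009], [0.003, 0.005, 0.0105], [0.003, 0.005, 0.0105], [0.003, 0.005, 0.0105], [0.003, 0.005, 0.0105], [0.003, 0.005, 0.0105], [0.003, 0.005, -0.06], [0.003, 0.005, -0.16]]' --dr '[[0, 0, 0], [0, 0, 0], [0, 0, 0], [0, 0, 0], [0, 0, 0], [0, 0, 0], [0, 0, 0], [0, 0, 0], [0, 0, 0], [0, 0, 0]]' --claw '[0.5, 0.5, 0.5, 0.5, 0.5, 1, 1, 1, 1, 1]'

```text
time_s: 7.65
tcp_pos: [0.6366, 0.1092, 0.0972]
eef_rot: [-179.8, -0.1, 144.9]
contact_force: [0.8, 0.5, 0.4]
gripper_width: 0.0873
gripper_force: 0.0
```

```bash
python3 - <<'E'
from h import *
plan([.613,-.247,.145],145)
E
```

```text
travel [-0.3705 -0.6104 -0.0942] dr [-0.0005 -0.0003 -0.0002] tcp [0.6366 0.1092 0.0972] [-1.7981e+02 -1.1000e-01  1.4493e+02] t 7.65 w 0.0873
```

Request:
jog_arm --travel '[[-0.04, -0.07, -0.09], [-0.1, -0.17, -0.09], [-0.16, -0.27, -0.09], [-0.22, -0.37, -0.09], [-0.28, -0.47, -0.09], [-0.34, -0.56, -0.09], [-0.37, -0.61, -0.09], [-0.37, -0.61, -0.09], [-0.37, -0.61, -0.09], [-0.37, -0.61, -0.09]]' --dr '[[0, 0, 0], [0, 0, 0], [0, 0, 0], [0, 0, 0], [0, 0, 0], [0, 0, 0], [0, 0, 0], [0, 0, 0], [0, 0, 0], [0, 0, 0]]' --claw '[1, 1, 1, 1, 1, 1, 1, 1, 1, 1]'

```text
time_s: 8.9
tcp_pos: [0.6141, -0.2452, 0.1431]
eef_rot: [180.0, -0.0, 145.0]
contact_force: [-0.1, 0.7, -0.3]
gripper_width: 0.0879
gripper_force: 0.0
```

```bash
python3 - <<'E'
from h import *
p=locate("dish_yellow",.018,.056)
for q in p: plan([*q,.0035],145)
E
```

```text
dish_yellow enc [ 0.7994 -0.145   0.0158] ell [ 0.7987 -0.1443  0.0035  0.0166] depth z 0.2306 px [545. 341.] border False
dish_yellow enc [ 0.6139 -0.2468  0.0551] ell [ 0.6119 -0.2456  0.0406  0.0513] depth z 0.0184 px [312. 227.] border False
travel [-0.1887  0.3765  0.2794] dr [0. 0. 0.] tcp [ 0.6142 -0.2452  0.1432] [1.7999e+02 1.0000e-02 1.4501e+02] t 8.95 w 0.0874
travel [-0.0013 -0.0031  0.2794] dr [0. 0. 0.] tcp [ 0.6142 -0.2452  0.1432] [1.7999e+02 1.0000e-02 1.4501e+02] t 8.95 w 0.0874
```

```bash
sed -i 's/"yellow":\[((22,110,70)/"yellow":[((20,40,70)/' h.py && python3 - <<'E'
from h import *
p=locate("dish_yellow",.018,.056,save_as="w3")
for q in p: plan([*q,.0035],145)
E
```

```text
dish_yellow enc [ 0.7959 -0.2238  0.3054] ell [ 0.8264 -0.1708  0.0125  0.4248] depth z 0.2368 px [470. 382.] border True
dish_yellow enc [ 0.7846 -0.1455  0.0578] ell [ 0.7804 -0.1497  0.0272  0.0596] depth z 0.2296 px [542. 328.] border False
dish_yellow enc [ 0.5793 -0.4374  0.06  ] ell [ 0.581  -0.4342  0.0257  0.0574] depth z 0.2295 px [ 87. 328.] border False
dish_yellow enc [ 0.616  -0.2524  0.0584] ell [ 0.6164 -0.2507  0.0523  0.0585] depth z 0.0184 px [305. 238.] border False
travel [-0.2732  0.2435  0.2794] dr [0. 0. 0.] tcp [ 0.6142 -0.2452  0.1432] [1.7999e+02 1.0000e-02 1.4501e+02] t 9.0 w 0.0878
travel [-0.1648  0.3588  0.2794] dr [0. 0. 0.] tcp [ 0.6142 -0.2452  0.1432] [1.7999e+02 1.0000e-02 1.4501e+02] t 9.0 w 0.0878
travel [-0.1633 -0.3549  0.2793] dr [0. 0. 0.] tcp [ 0.6142 -0.2452  0.1432] [1.7999e+02 1.0000e-02 1.4501e+02] t 9.0 w 0.0878
travel [-0.0113 -0.0098  0.2793] dr [0. 0. 0.] tcp [ 0.6142 -0.2452  0.1432] [1.7999e+02 1.0000e-02 1.4501e+02] t 9.0 w 0.0878
```

View pics/w3.png

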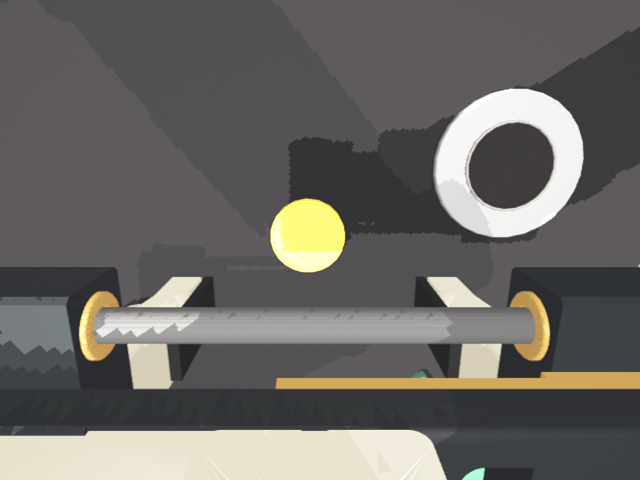

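The yellow lid is at (308,235) and the round carrier at (509,163). Glare spoils the colour mask, so I'm switching to height segmentation.

```bash
cat >> h.py <<'E'
def byheight(c,st,near,zt,win=.05,tol=.004,zray=None):
    P=cloud(c,st);m=((abs(P[...,2]-zt)<tol)&(np.hypot(P[...,0]-near[0],P[...,1]-near[1])<win)).astype(np.uint8)
    m=cv2.morphologyEx(m,cv2.MORPH_OPEN,np.ones((3,3)))
    k=max(cv2.findContours(m,cv2.RETR_EXTERNAL,cv2.CHAIN_APPROX_NONE)[0],key=cv2.contourArea)[:,0].astype(float)
    q=ray(c,cam_T(c,st),k,zray or zt);(x,y),rad=cv2.minEnclosingCircle(q);e=cv2.fitEllipse(q)
    print("byheight enc",np.round((x,y,2*rad),4),"ell",np.round([*e[0],*e[1]],4),"px",k.min(0),k.max(0),"z",np.median(P[...,2][m>0]).round(4));return np.array([x,y]),np.array(e[0])
E
python3 - <<'E'
from h import *
st=r.get_state();c=r.capture("wrist")
e,_=byheight(c,st,(.615,-.249),.018);plan([*e,.0035],145,st)
byheight(c,st,(.66,-.10),.009,win=.075)
E
```

```text
byheight enc [ 0.6161 -0.252   0.0564] ell [ 0.6161 -0.252   0.0547  0.0554] px [272. 199.] [344. 270.] z 0.0184
travel [-0.0109 -0.009   0.2793] dr [0. 0. 0.] tcp [ 0.6142 -0.2452  0.1432] [1.7999e+02 1.0000e-02 1.4501e+02] t 9.0 w 0.0878
byheight enc [ 0.6593 -0.1001  0.11  ] ell [ 0.6594 -0.1002  0.1078  0.1089] px [435.  89.] [583. 236.] z 0.009
```

Request:
jog_arm --travel '[[-0.011, -0.009, 0.1], [-0.011, -0.009, 0.2], [-0.011, -0.009, 0.26], [-0.011, -0.009, 0.279], [-0.011, -0.009, 0.279], [-0.011, -0.009, 0.279], [-0.011, -0.009, 0.279], [-0.011, -0.009, 0.279], [-0.011, -0.009, 0.279], [-0.011, -0.009, 0.279]]' --dr '[[0, 0, 0], [0, 0, 0], [0, 0, 0], [0, 0, 0], [0, 0, 0], [0, 0, 0], [0, 0, 0], [0, 0, 0], [0, 0, 0], [0, 0, 0]]' --claw '[1, 1, 1, 1, 1, 0.5, 0.5, 0.5, 0.5, 0.5]'

```text
time_s: 10.3
tcp_pos: [0.6161, -0.2531, 0.0041]
eef_rot: [180.0, 0.0, 144.9]
contact_force: [-0.6, 0.8, 5.2]
gripper_width: 0.0554
gripper_force: 15.0
```

```bash
python3 - <<'E'
from h import *
plan([.704,.063,.15],145)
E
```

```text
travel [ 0.219   0.6186 -0.2918] dr [ 0.      0.0001 -0.0002] tcp [ 0.6161 -0.2531  0.0041] [1.7999e+02 3.0000e-02 1.4494e+02] t 10.3 w 0.0554
```

Request:
jog_arm --travel '[[0, 0, -0.08], [0, 0.03, -0.18], [0.04, 0.1, -0.26], [0.07, 0.2, -0.29], [0.11, 0.3, -0.29], [0.14, 0.4, -0.29], [0.18, 0.5, -0.29], [0.21, 0.58, -0.29], [0.22, 0.62, -0.29], [0.22, 0.62, -0.29]]' --dr '[[0, 0, 0], [0, 0, 0], [0, 0, 0], [0, 0, 0], [0, 0, 0], [0, 0, 0], [0, 0, 0], [0, 0, 0], [0, 0, 0], [0, 0, 0]]' --claw '[0.5, 0.5, 0.5, 0.5, 0.5, 0.5, 0.5, 0.5, 0.5, 0.5]'

```text
time_s: 11.55
tcp_pos: [0.704, 0.065, 0.1479]
eef_rot: [-180.0, -0.0, 145.0]
contact_force: [-0.7, -0.6, -0.6]
gripper_width: 0.0553
gripper_force: 15.0
```

```bash
cat >> h.py <<'E'
def held2(c,st):
    P=cloud(c,st);z=st["tcp_pos"][2]+.0145;m=(abs(P[...,2]-z)<.005)&(np.hypot(P[...,0]-st["tcp_pos"][0],P[...,1]-st["tcp_pos"][1])<.032)
    m=cv2.morphologyEx(m.astype(np.uint8),cv2.MORPH_OPEN,np.ones((3,3)));u=np.argwhere(m>0)[:,::-1].astype(float);z=np.median(P[...,2][m>0])
    (x,y),rad=cv2.minEnclosingCircle(cv2.convexHull(ray(c,cam_T(c,st),u,z)));o=np.array([x,y])-st["tcp_pos"][:2]
    print("held offset",o.round(4),"dia",round(2*rad,4),"lid z-tcp",round(z-st["tcp_pos"][2],4)); return o
E
python3 - <<'E'
from h import *
r.capture("wrist");st=r.get_state();c=r.capture("wrist");save(c,"w4")
e,_=byheight(c,st,(.638,.11),.028);square(c,st);o=held2(c,st);held(c,st,"yellow");plan([*(e-o),.0365],145,st)
E
```

```text
byheight enc [0.6389 0.1093 0.0558] ell [0.6389 0.1094 0.0548 0.0549] px [274.  76.] [354. 159.] z 0.0285
plate [0.6385 0.1099 0.1002 0.0997]
hole [0.6381 0.11   0.068  0.0684]
held offset [-0.003   0.0022] dia 0.0625 lid z-tcp 0.0143
held yellow offset [-0.0007  0.0008] dia 0.0573 lid z-tcp 0.0143
travel [1.508e-01 1.000e-04 2.232e-01] dr [-0.0001 -0.0001 -0.0001] tcp [0.7037 0.0639 0.148 ] [-1.7996e+02 -3.0000e-02  1.4497e+02] t 11.6 w 0.0552
```

View pics/w4.png

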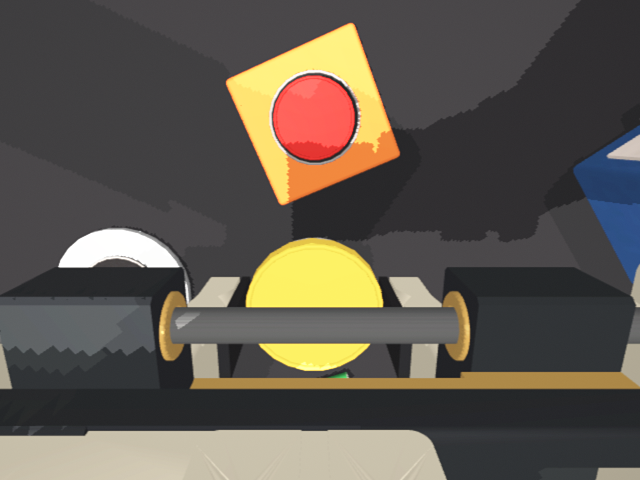

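The wrist view shows the red dish centred on the pad (within 1 mm, at (314,117)) and yellow held level. I'll move over it.

Request:
jog_arm --travel '[[0.06, 0, 0], [0.12, 0, 0.03], [0.15, 0, 0.08], [0.158, 0, 0.14], [0.158, 0, 0.19], [0.158, 0, 0.215], [0.158, 0, 0.222], [0.158, 0, 0.222], [0.158, 0, 0.222], [0.158, 0, 0.222]]' --dr '[[0, 0, 0], [0, 0, 0], [0, 0, 0], [0, 0, 0], [0, 0, 0], [0, 0, 0], [0, 0, 0], [0, 0, 0], [0, 0, 0], [0, 0, 0]]' --claw '[0.5, 0.5, 0.5, 0.5, 0.5, 0.5, 0.5, 0.5, 0.5, 0.5]'

```text
time_s: 12.9
tcp_pos: [0.6396, 0.1094, 0.0383]
eef_rot: [179.9, 0.0, 144.9]
contact_force: [0.0, 0.1, -0.7]
gripper_width: 0.055
gripper_force: 15.0
```

```bash
python3 - <<'E'
from h import *
st=r.get_state();c=r.capture("wrist");held(c,st,"yellow");plan([.639,.109,.0318],145,st);plan([.639,.109,.0318],145)
E
```

```text
held yellow offset [-0.0009  0.0003] dia 0.0574 lid z-tcp 0.0143
travel [ 0.0005 -0.0013  0.013 ] dr [ 0.0002  0.0001 -0.0002] tcp [0.6396 0.1094 0.0383] [1.7994e+02 3.0000e-02 1.4494e+02] t 12.9 w 0.055
travel [ 0.0004 -0.0012  0.0127] dr [ 0.0001  0.0001 -0.0002] tcp [0.6395 0.1094 0.0382] [1.7995e+02 3.0000e-02 1.4494e+02] t 12.95 w 0.055
```

Request:
jog_arm --travel '[[0, -0.001, 0.004], [0, -0.001, 0.008], [0, -0.001, 0.011], [0, -0.001, 0.0127], [0, -0.001, 0.0127], [0, -0.001, 0.0127], [0, -0.001, 0.0127], [0, -0.001, 0.0127], [0, -0.001, -0.04], [0, -0.001, -0.14]]' --dr '[[0, 0, 0], [0, 0, 0], [0, 0, 0], [0, 0, 0], [0, 0, 0], [0, 0, 0], [0, 0, 0], [0, 0, 0], [0, 0, 0], [0, 0, 0]]' --claw '[0.5, 0.5, 0.5, 0.5, 0.5, 1, 1, 1, 1, 1]'

```text
time_s: 14.2
tcp_pos: [0.6374, 0.1082, 0.106]
eef_rot: [-179.8, -0.2, 144.9]
contact_force: [0.6, 0.9, 1.4]
gripper_width: 0.0877
gripper_force: 0.0
```

```bash
python3 - <<'E'
from h import *
plan([.444,-.109,.15],145)
E
```

```text
travel [ 0.0671 -0.5782 -0.0854] dr [-0.0007 -0.0004 -0.0002] tcp [0.6374 0.1082 0.106 ] [-1.7975e+02 -1.6000e-01  1.4492e+02] t 14.2 w 0.0877
```

Request:
jog_arm --travel '[[0, -0.06, -0.085], [0.02, -0.16, -0.085], [0.03, -0.26, -0.085], [0.05, -0.36, -0.085], [0.06, -0.46, -0.085], [0.067, -0.55, -0.085], [0.067, -0.578, -0.085], [0.067, -0.578, -0.085], [0.067, -0.578, -0.085], [0.067, -0.578, -0.085]]' --dr '[[0, 0, 0], [0, 0, 0], [0, 0, 0], [0, 0, 0], [0, 0, 0], [0, 0, 0], [0, 0, 0], [0, 0, 0], [0, 0, 0], [0, 0, 0]]' --claw '[1, 1, 1, 1, 1, 1, 1, 1, 1, 1]'

```text
time_s: 15.45
tcp_pos: [0.4461, -0.1079, 0.1499]
eef_rot: [-180.0, -0.0, 145.0]
contact_force: [-0.0, -0.1, 0.2]
gripper_width: 0.0878
gripper_force: 0.0
```

```bash
python3 - <<'E'
from h import *
st=r.get_state();c=r.capture("wrist");p=np.median(cloud(c,st)[...,2])
e,_=byheight(c,st,(.444,-.109),.018);plan([*e,.004],145,st);plan([*e,.004],145)
for d in r.boxes_of("dish_blue","wrist"):print(d)
E
```

```text
byheight enc [ 0.4441 -0.1097  0.0566] ell [ 0.444  -0.11    0.0546  0.0554] px [274. 190.] [346. 260.] z 0.0185
travel [ 0.0011 -0.0053  0.2918] dr [-0.     -0.     -0.0001] tcp [ 0.4461 -0.1079  0.1499] [-1.7999e+02 -1.0000e-02  1.4498e+02] t 15.45 w 0.0878
travel [ 0.0008 -0.0051  0.2917] dr [-0. -0. -0.] tcp [ 0.446  -0.1079  0.1499] [-1.7998e+02 -1.0000e-02  1.4499e+02] t 15.5 w 0.0878
{'extent': [273.4, 189.8, 347.4, 263.1], 'conf': 0.95}
```

Request:
jog_arm --travel '[[0.001, -0.005, 0.1], [0.001, -0.005, 0.2], [0.001, -0.005, 0.27], [0.001, -0.005, 0.291], [0.001, -0.005, 0.291], [0.001, -0.005, 0.291], [0.001, -0.005, 0.291], [0.001, -0.005, 0.291], [0.001, -0.005, 0.291], [0.001, -0.005, 0.291]]' --dr '[[0, 0, 0], [0, 0, 0], [0, 0, 0], [0, 0, 0], [0, 0, 0], [0, 0, 0], [0, 0, 0], [0, 0, 0], [0, 0, 0], [0, 0, 0]]' --claw '[1, 1, 1, 1, 1, 0.5, 0.5, 0.5, 0.5, 0.5]'

```text
time_s: 16.8
tcp_pos: [0.4439, -0.1102, 0.005]
eef_rot: [180.0, 0.0, 144.9]
contact_force: [-0.8, 1.1, 7.2]
gripper_width: 0.0554
gripper_force: 15.0
```

```bash
python3 - <<'E'
from h import *
plan([.659+.066,-.100-.046,.15],145)
E
```

```text
travel [-0.5014  0.2643 -0.2896] dr [ 0.0001  0.0001 -0.0001] tcp [ 0.4439 -0.1102  0.005 ] [1.7998e+02 3.0000e-02 1.4495e+02] t 16.8 w 0.0554
```

Request:
jog_arm --travel '[[0, 0, -0.08], [-0.03, 0.02, -0.18], [-0.1, 0.05, -0.26], [-0.18, 0.09, -0.29], [-0.27, 0.14, -0.29], [-0.35, 0.18, -0.29], [-0.43, 0.22, -0.29], [-0.49, 0.26, -0.29], [-0.5, 0.264, -0.29], [-0.5, 0.264, -0.29]]' --dr '[[0, 0, 0], [0, 0, 0], [0, 0, 0], [0, 0, 0], [0, 0, 0], [0, 0, 0], [0, 0, 0], [0, 0, 0], [0, 0, 0], [0, 0, 0]]' --claw '[0.5, 0.5, 0.5, 0.5, 0.5, 0.5, 0.5, 0.5, 0.5, 0.5]'

```text
time_s: 18.05
tcp_pos: [0.7235, -0.1458, 0.1486]
eef_rot: [-180.0, -0.1, 144.9]
contact_force: [-0.3, -1.1, -0.5]
gripper_width: 0.0553
gripper_force: 15.0
```

```bash
python3 - <<'E'
from h import *
r.capture("wrist");st=r.get_state();c=r.capture("wrist")
e,_=byheight(c,st,(.659,-.10),.009,win=.075);o=held(c,st,"blue");plan([*(e-o),.020],145,st)
s=c2=r.capture("top");save(c2,"top2",(140,140,460,340),2.4)
E
```

```text
byheight enc [ 0.6604 -0.0994  0.109 ] ell [ 0.6604 -0.0994  0.1079  0.1079] px [243.  41.] [390. 194.] z 0.009
held blue offset [-0.0002  0.0006] dia 0.0569 lid z-tcp 0.0133
travel [0.1547 0.0032 0.2583] dr [-0.0001 -0.0002 -0.0002] tcp [ 0.7232 -0.1458  0.1491] [-1.7997e+02 -6.0000e-02  1.4493e+02] t 18.1 w 0.0556
```

View pics/top2.png

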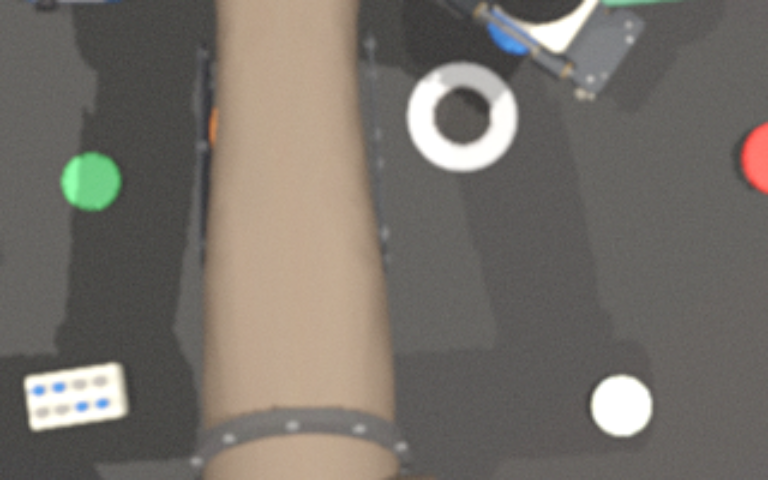

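The arm hides the square carrier in this view. The round carrier at (462,116) is free and blue is in the gripper at the top right. Moving blue over the pad.

Request:
jog_arm --travel '[[0.06, 0.001, 0], [0.12, 0.002, 0.04], [0.15, 0.003, 0.1], [0.155, 0.003, 0.17], [0.155, 0.003, 0.22], [0.155, 0.003, 0.25], [0.155, 0.003, 0.258], [0.155, 0.003, 0.258], [0.155, 0.003, 0.258], [0.155, 0.003, 0.258]]' --dr '[[0, 0, 0], [0, 0, 0], [0, 0, 0], [0, 0, 0], [0, 0, 0], [0, 0, 0], [0, 0, 0], [0, 0, 0], [0, 0, 0], [0, 0, 0]]' --claw '[0.5, 0.5, 0.5, 0.5, 0.5, 0.5, 0.5, 0.5, 0.5, 0.5]'

```text
time_s: 19.45
tcp_pos: [0.662, -0.1001, 0.0214]
eef_rot: [180.0, 0.1, 144.9]
contact_force: [0.0, 0.0, -0.5]
gripper_width: 0.0555
gripper_force: 15.0
```

```bash
python3 - <<'E'
from h import *
st=r.get_state();c=r.capture("wrist");held(c,st,"blue");plan([.6601,-.1001,.0147],145,st);plan([.6601,-.1001,.0147],145)
E
```

```text
held blue offset [-0.0006  0.0005] dia 0.0566 lid z-tcp 0.0133
travel [ 0.0031 -0.0022  0.0133] dr [ 0.0001  0.0002 -0.0002] tcp [ 0.662  -0.1001  0.0214] [1.7995e+02 6.0000e-02 1.4493e+02] t 19.45 w 0.0555
travel [ 0.0029 -0.0021  0.013 ] dr [ 0.0001  0.0001 -0.0002] tcp [ 0.6619 -0.1001  0.0212] [1.7996e+02 4.0000e-02 1.4493e+02] t 19.5 w 0.0551
```

Request:
jog_arm --travel '[[0.003, -0.002, 0.004], [0.003, -0.002, 0.008], [0.003, -0.002, 0.011], [0.003, -0.002, 0.013], [0.003, -0.002, 0.013], [0.003, -0.002, 0.013], [0.003, -0.002, 0.013], [0.003, -0.002, 0.013], [0.003, -0.002, -0.05], [0.003, -0.002, -0.15]]' --dr '[[0, 0, 0], [0, 0, 0], [0, 0, 0], [0, 0, 0], [0, 0, 0], [0, 0, 0], [0, 0, 0], [0, 0, 0], [0, 0, 0], [0, 0, 0]]' --claw '[0.5, 0.5, 0.5, 0.5, 0.5, 1, 1, 1, 1, 1]'

```text
time_s: 20.75
tcp_pos: [0.6583, -0.1001, 0.0943]
eef_rot: [-179.8, -0.2, 144.9]
contact_force: [0.5, 0.5, 0.0]
gripper_width: 0.0874
gripper_force: 0.0
```

```bash
python3 - <<'E'
from h import *
plan([.593,.277,.15],145)
E
```

```text
travel [ 0.5407  0.5419 -0.1111] dr [-0.0005 -0.0006 -0.0002] tcp [ 0.6583 -0.1001  0.0943] [-179.83   -0.2   144.92] t 20.75 w 0.0874
```

Request:
jog_arm --travel '[[0.02, 0.02, -0.11], [0.1, 0.1, -0.11], [0.18, 0.18, -0.11], [0.26, 0.26, -0.11], [0.34, 0.34, -0.11], [0.42, 0.42, -0.11], [0.5, 0.5, -0.11], [0.54, 0.54, -0.11], [0.54, 0.54, -0.11], [0.54, 0.54, -0.11]]' --dr '[[0, 0, 0], [0, 0, 0], [0, 0, 0], [0, 0, 0], [0, 0, 0], [0, 0, 0], [0, 0, 0], [0, 0, 0], [0, 0, 0], [0, 0, 0]]' --claw '[1, 1, 1, 1, 1, 1, 1, 1, 1, 1]'

```text
time_s: 22.0
tcp_pos: [0.5937, 0.2757, 0.1503]
eef_rot: [-180.0, -0.0, 144.9]
contact_force: [0.7, -0.5, 0.2]
gripper_width: 0.0876
gripper_force: 0.0
```

```bash
python3 - <<'E'
from h import *
r.capture("wrist");st=r.get_state();c=r.capture("wrist")
e,_=byheight(c,st,(.593,.277),.018);plan([*e,.004],145,st)
for d in r.boxes_of("dish_green","wrist"):print(d)
for n in("scene",):
    s=r.capture(n);P=cloud(s)
    for y,col in((.109,"yellow"),(-.1,"blue")):
        m=(col_mask(s,col)>0)&(abs(P[...,1]-y)<.06);q=P[m&(P[...,2]<.06)];print(col,np.median(q,0).round(4))
E
```

```text
byheight enc [0.5926 0.2782 0.0562] ell [0.5925 0.2781 0.0545 0.0552] px [280. 187.] [352. 257.] z 0.0185
travel [0.0056 0.0034 0.2929] dr [-0.0001 -0.     -0.0003] tcp [0.5939 0.2753 0.1504] [-179.98   -0.    144.9 ] t 22.05 w 0.0875
{'extent': [170.7, 360.8, 212.4, 388.7], 'conf': 0.73}
{'extent': [280.4, 186.2, 352.0, 259.0], 'conf': 0.61}
{'extent': [0.8, 189.0, 84.7, 261.5], 'conf': 0.6}
yellow [0.6294 0.1039 0.0442]
blue [ 0.6623 -0.1024  0.0285]
```

Request:
jog_arm --travel '[[0.006, 0.003, 0.1], [0.006, 0.003, 0.2], [0.006, 0.003, 0.27], [0.006, 0.003, 0.292], [0.006, 0.003, 0.292], [0.006, 0.003, 0.292], [0.006, 0.003, 0.292], [0.006, 0.003, 0.292], [0.006, 0.003, 0.292], [0.006, 0.003, 0.292]]' --dr '[[0, 0, 0], [0, 0, 0], [0, 0, 0], [0, 0, 0], [0, 0, 0], [0, 0, 0], [0, 0, 0], [0, 0, 0], [0, 0, 0], [0, 0, 0]]' --claw '[1, 1, 1, 1, 1, 0.5, 0.5, 0.5, 0.5, 0.5]'

```text
time_s: 23.45
tcp_pos: [0.5924, 0.2792, 0.0051]
eef_rot: [180.0, 0.0, 144.9]
contact_force: [-2.0, -0.3, 5.2]
gripper_width: 0.0551
gripper_force: 15.0
```

```bash
python3 - <<'E'
from h import *
plan([.659+.066,-.100-.046,.15],145)
E
```

```text
travel [-0.7055 -0.5438 -0.2898] dr [ 0.0001  0.     -0.0001] tcp [0.5924 0.2792 0.0051] [1.7997e+02 2.0000e-02 1.4495e+02] t 23.45 w 0.0551
```

Request:
jog_arm --travel '[[0, 0, -0.1], [-0.02, -0.02, -0.21], [-0.08, -0.06, -0.28], [-0.17, -0.13, -0.29], [-0.26, -0.2, -0.29], [-0.35, -0.27, -0.29], [-0.45, -0.345, -0.29], [-0.54, -0.42, -0.29], [-0.63, -0.49, -0.29], [-0.7, -0.54, -0.29]]' --dr '[[0, 0, 0], [0, 0, 0], [0, 0, 0], [0, 0, 0], [0, 0, 0], [0, 0, 0], [0, 0, 0], [0, 0, 0], [0, 0, 0], [0, 0, 0]]' --claw '[0.5, 0.5, 0.5, 0.5, 0.5, 0.5, 0.5, 0.5, 0.5, 0.5]'

```text
time_s: 24.7
tcp_pos: [0.7237, -0.1455, 0.1491]
eef_rot: [-180.0, -0.0, 144.9]
contact_force: [0.1, 0.5, -0.2]
gripper_width: 0.0557
gripper_force: 15.0
```

```bash
python3 - <<'E'
from h import *
for i in range(4): r.capture("wrist")
st=r.get_state();c=r.capture("wrist");save(c,"w5")
e,_=byheight(c,st,(.66,-.10),.028);byheight(c,st,(.66,-.10),.009,win=.075,tol=.003);o=held(c,st,"green");plan([*(e-o),.038],145,st)
E
```

```text
byheight enc [ 0.66   -0.0998  0.0559] ell [ 0.6599 -0.0998  0.0548  0.0549] px [274.  79.] [353. 162.] z 0.0285
byheight enc [ 0.6604 -0.0994  0.109 ] ell [ 0.6604 -0.0995  0.1077  0.1078] px [241.  43.] [388. 195.] z 0.0085
held green offset [ 0.0002 -0.0001] dia 0.0572 lid z-tcp 0.0133
travel [ 1.546e-01 -2.000e-04  2.213e-01] dr [-0.0001 -0.0002 -0.0005] tcp [ 0.7232 -0.1442  0.1486] [-1.7997e+02 -7.0000e-02  1.4482e+02] t 24.9 w 0.0555
```

View pics/w5.png

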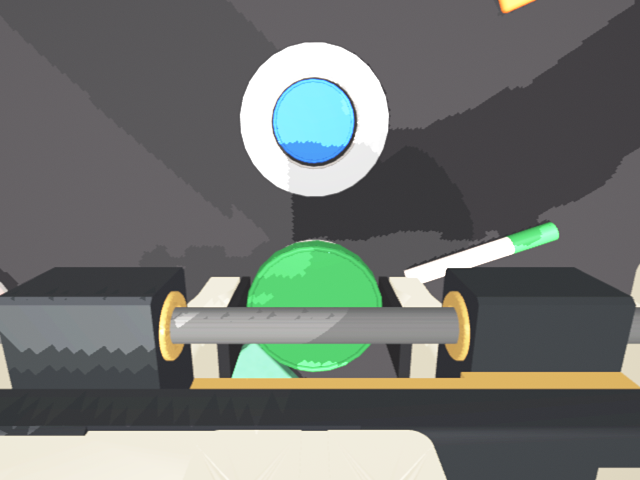

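Blue sits centred on the round carrier's pad at (314,121), 0.5 mm off, and green is held level. Moving green over it.

Request:
jog_arm --travel '[[0.06, 0, 0], [0.12, 0, 0.03], [0.15, 0, 0.08], [0.155, 0, 0.14], [0.155, 0, 0.19], [0.155, 0, 0.215], [0.155, 0, 0.221], [0.155, 0, 0.221], [0.155, 0, 0.221], [0.155, 0, 0.221]]' --dr '[[0, 0, 0], [0, 0, 0], [0, 0, 0], [0, 0, 0], [0, 0, 0], [0, 0, 0], [0, 0, 0], [0, 0, 0], [0, 0, 0], [0, 0, 0]]' --claw '[0.5, 0.5, 0.5, 0.5, 0.5, 0.5, 0.5, 0.5, 0.5, 0.5]'

```text
time_s: 26.2
tcp_pos: [0.6606, -0.0986, 0.0398]
eef_rot: [180.0, 0.1, 144.9]
contact_force: [-0.6, 0.1, -0.4]
gripper_width: 0.0556
gripper_force: 15.0
```

```bash
python3 - <<'E'
from h import *
st=r.get_state();c=r.capture("wrist");o=held(c,st,"green");t=np.array([.6601,-.0997])-o;plan([*t,.0327],145,st);plan([*t,.0327],145)
E
```

```text
held green offset [ 0.0002 -0.0001] dia 0.0571 lid z-tcp 0.0133
travel [-0.     -0.0025  0.0143] dr [ 0.0001  0.0001 -0.0002] tcp [ 0.6606 -0.0986  0.0398] [1.7995e+02 5.0000e-02 1.4493e+02] t 26.2 w 0.0556
travel [-0.0002 -0.0023  0.0139] dr [ 0.0001  0.0001 -0.0002] tcp [ 0.6605 -0.0986  0.0397] [1.7996e+02 4.0000e-02 1.4493e+02] t 26.25 w 0.0554
```

Request:
jog_arm --travel '[[0, -0.002, 0.004], [0, -0.002, 0.008], [0, -0.002, 0.012], [0, -0.002, 0.0138], [0, -0.002, 0.0138], [0, -0.002, 0.0138], [0, -0.002, 0.0138], [0, -0.002, 0.0138], [0, -0.002, -0.05], [0, -0.002, -0.15]]' --dr '[[0, 0, 0], [0, 0, 0], [0, 0, 0], [0, 0, 0], [0, 0, 0], [0, 0, 0], [0, 0, 0], [0, 0, 0], [0, 0, 0], [0, 0, 0]]' --claw '[0.5, 0.5, 0.5, 0.5, 0.5, 1, 1, 1, 1, 1]'

```text
time_s: 27.5
tcp_pos: [0.6583, -0.0994, 0.1128]
eef_rot: [-179.8, -0.2, 144.9]
contact_force: [0.7, 0.0, -0.0]
gripper_width: 0.0873
gripper_force: 0.0
```

```bash
python3 - <<'E'
from h import *
plan([.364,-.257,.15],145)
E
```

```text
travel [ 0.3008 -0.5964 -0.0716] dr [-0.0004 -0.0005 -0.0002] tcp [ 0.6583 -0.0994  0.1128] [-179.84   -0.2   144.92] t 27.5 w 0.0873
```

Request:
jog_arm --travel '[[0.02, -0.05, -0.07], [0.07, -0.14, -0.07], [0.12, -0.24, -0.07], [0.17, -0.34, -0.07], [0.22, -0.44, -0.07], [0.27, -0.53, -0.07], [0.3, -0.595, -0.07], [0.3, -0.595, -0.07], [0.3, -0.595, -0.07], [0.3, -0.595, -0.07]]' --dr '[[0, 0, 0], [0, 0, 0], [0, 0, 0], [0, 0, 0], [0, 0, 0], [0, 0, 0], [0, 0, 0], [0, 0, 0], [0, 0, 0], [0, 0, 0]]' --claw '[1, 1, 1, 1, 1, 1, 1, 1, 1, 1]'

```text
time_s: 28.75
tcp_pos: [0.3667, -0.2564, 0.149]
eef_rot: [-180.0, 0.0, 145.0]
contact_force: [0.6, -0.1, -0.4]
gripper_width: 0.0877
gripper_force: 0.0
```

```bash
python3 - <<'E'
from h import *
r.capture("wrist");st=r.get_state();c=r.capture("wrist")
e,_=byheight(c,st,(.364,-.257),.018);plan([*e,.004],145,st)
for d in r.boxes_of("dish_white","wrist"):print(d)
E
```

```text
byheight enc [ 0.3636 -0.2574  0.0562] ell [ 0.3636 -0.2575  0.0545  0.0554] px [275. 189.] [346. 259.] z 0.0185
travel [ 0.0037 -0.0051  0.2899] dr [-0. -0. -0.] tcp [ 0.3667 -0.2564  0.1489] [-1.7999e+02 -1.0000e-02  1.4498e+02] t 28.8 w 0.0874
{'extent': [271.8, 184.8, 348.4, 262.0], 'conf': 0.97}
```

Request:
jog_arm --travel '[[0.004, -0.005, 0.1], [0.004, -0.005, 0.2], [0.004, -0.005, 0.27], [0.004, -0.005, 0.289], [0.004, -0.005, 0.289], [0.004, -0.005, 0.289], [0.004, -0.005, 0.289], [0.004, -0.005, 0.289], [0.004, -0.005, 0.289], [0.004, -0.005, 0.289]]' --dr '[[0, 0, 0], [0, 0, 0], [0, 0, 0], [0, 0, 0], [0, 0, 0], [0, 0, 0], [0, 0, 0], [0, 0, 0], [0, 0, 0], [0, 0, 0]]' --claw '[1, 1, 1, 1, 1, 0.5, 0.5, 0.5, 0.5, 0.5]'

```text
time_s: 30.15
tcp_pos: [0.3631, -0.2576, 0.005]
eef_rot: [180.0, 0.0, 144.9]
contact_force: [-1.0, 1.3, 6.6]
gripper_width: 0.0553
gripper_force: 15.0
```

```bash
python3 - <<'E'
from h import *
plan([.659+.066,-.100-.046,.15],145)
E
```

```text
travel [-0.4644  0.5985 -0.2896] dr [ 0.      0.0001 -0.0002] tcp [ 0.3631 -0.2576  0.005 ] [1.7999e+02 4.0000e-02 1.4494e+02] t 30.15 w 0.0553
```

Request:
jog_arm --travel '[[0, 0, -0.1], [-0.02, 0.02, -0.21], [-0.08, 0.1, -0.28], [-0.15, 0.19, -0.29], [-0.22, 0.28, -0.29], [-0.29, 0.37, -0.29], [-0.36, 0.46, -0.29], [-0.42, 0.54, -0.29], [-0.46, 0.595, -0.29], [-0.46, 0.595, -0.29]]' --dr '[[0, 0, 0], [0, 0, 0], [0, 0, 0], [0, 0, 0], [0, 0, 0], [0, 0, 0], [0, 0, 0], [0, 0, 0], [0, 0, 0], [0, 0, 0]]' --claw '[0.5, 0.5, 0.5, 0.5, 0.5, 0.5, 0.5, 0.5, 0.5, 0.5]'

```text
time_s: 31.4
tcp_pos: [0.7233, -0.1451, 0.1476]
eef_rot: [-179.9, -0.1, 145.0]
contact_force: [-0.8, 0.0, 0.0]
gripper_width: 0.0552
gripper_force: 15.0
```

```bash
python3 - <<'E'
from h import *
for i in range(2): r.capture("wrist")
st=r.get_state();c=r.capture("wrist");save(c,"w6")
e,_=byheight(c,st,(.66,-.10),.046);o=held(c,st,"white");held2(c,st);plan([*(e-o),.057],145,st)
E
```

```text
byheight enc [ 0.6605 -0.0997  0.0559] ell [ 0.6604 -0.0997  0.0546  0.055 ] px [276.  76.] [361. 165.] z 0.0465
held white offset [-0.0074  0.0053] dia 0.0884 lid z-tcp 0.0133
held offset [-0.0027  0.0017] dia 0.0632 lid z-tcp 0.0133
travel [0.1344 0.006  0.1831] dr [-0.0002 -0.0003 -0.0002] tcp [ 0.7213 -0.1461  0.1484] [-1.7994e+02 -1.0000e-01  1.4494e+02] t 31.5 w 0.0552
```

View pics/w6.png

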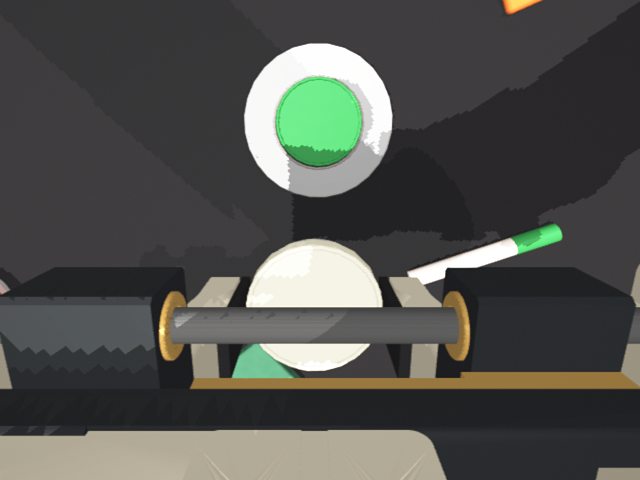

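Green is centred on blue at (318,121). White is held level, in the same place in the image (rows 240–370) as green was, so its offset is about zero. Moving over the stack.

Request:
jog_arm --travel '[[0.06, 0.002, 0], [0.12, 0.004, 0.02], [0.148, 0.006, 0.06], [0.153, 0.006, 0.11], [0.153, 0.006, 0.15], [0.153, 0.006, 0.177], [0.153, 0.006, 0.183], [0.153, 0.006, 0.183], [0.153, 0.006, 0.183], [0.153, 0.006, 0.183]]' --dr '[[0, 0, 0], [0, 0, 0], [0, 0, 0], [0, 0, 0], [0, 0, 0], [0, 0, 0], [0, 0, 0], [0, 0, 0], [0, 0, 0], [0, 0, 0]]' --claw '[0.5, 0.5, 0.5, 0.5, 0.5, 0.5, 0.5, 0.5, 0.5, 0.5]'

```text
time_s: 32.8
tcp_pos: [0.6615, -0.0998, 0.0587]
eef_rot: [180.0, 0.0, 144.9]
contact_force: [-0.3, -0.3, -0.5]
gripper_width: 0.0551
gripper_force: 15.0
```

```bash
python3 - <<'E'
from h import *
st=r.get_state();plan([.6603,-.0998,.0507],145,st);r.capture("wrist");plan([.6603,-.0998,.0507],145)
E
```

```text
travel [ 0.0019 -0.0014  0.0159] dr [ 0.0001  0.0001 -0.0002] tcp [ 0.6615 -0.0998  0.0587] [1.7996e+02 4.0000e-02 1.4494e+02] t 32.8 w 0.0551
travel [ 0.0018 -0.0013  0.0157] dr [ 0.0001  0.0001 -0.0002] tcp [ 0.6614 -0.0998  0.0585] [1.7997e+02 3.0000e-02 1.4493e+02] t 32.85 w 0.0558
```

Request:
jog_arm --travel '[[0.002, -0.001, 0.005], [0.002, -0.001, 0.01], [0.002, -0.001, 0.014], [0.002, -0.001, 0.0157], [0.002, -0.001, 0.0157], [0.002, -0.001, 0.0157], [0.002, -0.001, 0.0157], [0.002, -0.001, 0.0157], [0.002, -0.001, -0.05], [0.002, -0.001, -0.15]]' --dr '[[0, 0, 0], [0, 0, 0], [0, 0, 0], [0, 0, 0], [0, 0, 0], [0, 0, 0], [0, 0, 0], [0, 0, 0], [0, 0, 0], [0, 0, 0]]' --claw '[0.5, 0.5, 0.5, 0.5, 0.5, 1, 1, 1, 1, 1]'

```text
time_s: 34.1
tcp_pos: [0.6587, -0.0997, 0.1319]
eef_rot: [-179.8, -0.2, 144.9]
contact_force: [0.7, -0.1, 0.7]
gripper_width: 0.0874
gripper_force: 0.0
```

```bash
python3 - <<'E'
from h import *
plan([.715,-.01,.25],145)
E
```

```text
travel [ 0.0118  0.2108 -0.2367] dr [-0.0004 -0.0005 -0.0002] tcp [ 0.6587 -0.0997  0.1319] [-179.84   -0.19  144.93] t 34.1 w 0.0874
```

Backing off upward to a point that sees both stacks, for a final check.

Request:
jog_arm --travel '[[0, 0.02, -0.1], [0, 0.08, -0.18], [0.01, 0.15, -0.23], [0.012, 0.21, -0.237], [0.012, 0.21, -0.237], [0.012, 0.21, -0.237], [0.012, 0.21, -0.237], [0.012, 0.21, -0.237], [0.012, 0.21, -0.237], [0.012, 0.21, -0.237]]' --dr '[[0, 0, 0], [0, 0, 0], [0, 0, 0], [0, 0, 0], [0, 0, 0], [0, 0, 0], [0, 0, 0], [0, 0, 0], [0, 0, 0], [0, 0, 0]]' --claw '[1, 1, 1, 1, 1, 1, 1, 1, 1, 1]'

```text
time_s: 35.35
tcp_pos: [0.7153, -0.0105, 0.2516]
eef_rot: [180.0, -0.0, 144.9]
contact_force: [-0.5, -0.5, 0.0]
gripper_width: 0.0876
gripper_force: 0.0
```

```bash
python3 - <<'E'
from h import *
st=r.get_state();c=r.capture("wrist");print(st["tcp_pos"])
for n,z in(((.639,.11),.046),((.66,-.10),.064)):
    try: byheight(c,st,n,z)
    except Exception as x: print(x)
square(c,st)
s=r.capture("scene");save(s,"end",(250,150,450,330),3);im=c["pixels"]
cv2.imwrite("pics/endw.png",im[:,:,::-1])
E
```

```text
[ 0.71534166 -0.01045019  0.25162196]
byheight enc [0.639  0.1091 0.0564] ell [0.6388 0.1092 0.0548 0.0553] px [344.  24.] [408.  93.] z 0.0465
byheight enc [ 0.6605 -0.099   0.0571] ell [ 0.6607 -0.099   0.0546  0.056 ] px [169. 189.] [230. 248.] z 0.0644
plate [0.6385 0.1094 0.1007 0.1001]
hole [0.6377 0.1123 0.0677 0.0728]
```

View pics/end.png

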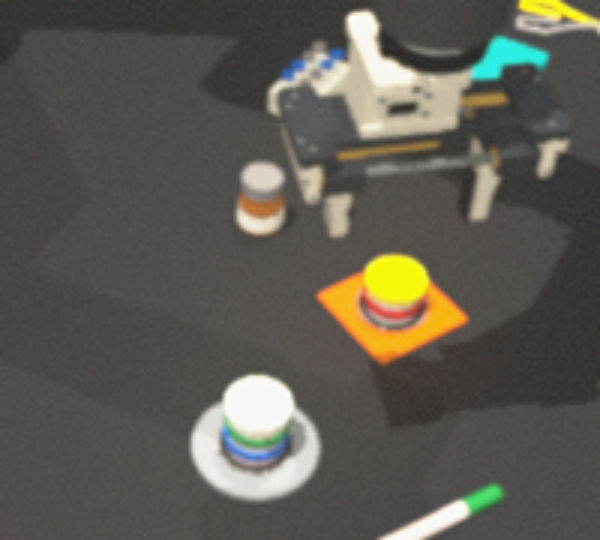

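View pics/endw.png

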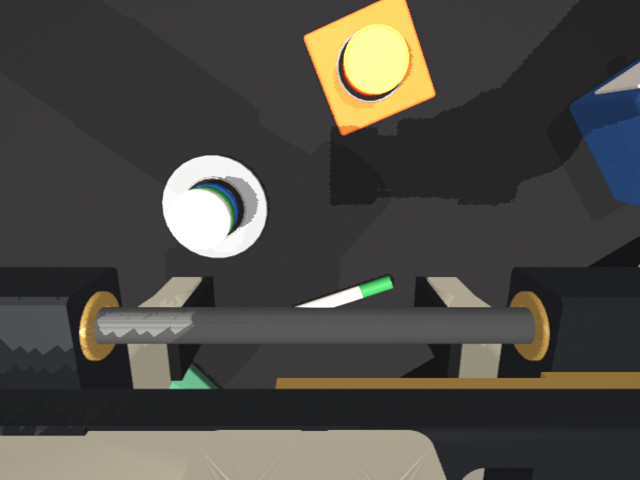

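Both views show the stacks upright. Blue, green and white are on the round carrier (scene crop (257,420)), red and yellow on the square one (395,290). The tops are within about 1 mm of centre at the expected heights of 46 and 64 mm, and the arm is clear of everything. Handing in.

```bash
python3 -c "
from plant import r
print(r.close_job())"
```

```text
the job is handed in; nothing more can be done
None
```

The job is handed in: blue, green, white are stacked on the round carrier and red, yellow on the square one, with each stack's top dish within about 1 mm of centre and the arm clear, finished at about 35 s of the 125 s allowed.

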